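# Sort the leftover heatsinks by length

## Task

Two look-alike yellow heatsinks, one short and one medium, are lying loose on the bench. Put each into the empty pocket of the tray row whose stored heatsink has the same length, sitting flat on the pocket floor with its fins up; the third row's empty pocket stays empty. Leave everything else where it is.

Things in the scene. Friction and masses are not known exactly. Their poses are not given: they have to be found in the camera images.
- sink_short: the loose short heatsink that lies on the bench: gold-yellow finned aluminium bar, 34 long (own x) x 24 wide (own y) x 20 high, fins up and running along its length; origin at the centre of its underside, z up; same width and height as the others, only the length differs (sizes in mm)
- sink_medium: the loose medium heatsink that lies on the bench: gold-yellow finned aluminium bar, 48 long (own x) x 24 wide (own y) x 20 high, fins up and running along its length; origin at the centre of its underside, z up; same width and height as the others, only the length differs (sizes in mm)
- sort_mat: fixed thin blue mat, 172 (x) x 196 (y) x 3 thick, that carries the three row trays side by side; origin at the centre of its underside on the bench; the trays lie parallel to its x axis, 62 apart in y, in an order that varies (sizes in mm)
- row_short: fixed row tray for short heatsinks: grey rim on black floors, 152 (own x) x 42 (own y) x 8 high, lying on the mat, origin at the centre of its underside (3 above the bench); two pockets along x, centred at own x = -36 (empty, nearer the robot) and +36 (holds a stored short heatsink); each pocket 40 long (x) x 30 wide (y), floor 3 above the underside, 5 deep (sizes in mm)
- row_medium: fixed row tray for medium heatsinks: grey rim on black floors, 152 (own x) x 42 (own y) x 8 high, lying on the mat, origin at the centre of its underside (3 above the bench); two pockets along x, centred at own x = -36 (empty, nearer the robot) and +36 (holds a stored medium heatsink); each pocket 54 long (x) x 30 wide (y), floor 3 above the underside, 5 deep (sizes in mm)
- row_long: fixed row tray for long heatsinks: grey rim on black floors, 152 (own x) x 42 (own y) x 8 high, lying on the mat, origin at the centre of its underside (3 above the bench); two pockets along x, centred at own x = -36 (empty, nearer the robot) and +36 (holds a stored long heatsink); each pocket 68 long (x) x 30 wide (y), floor 3 above the underside, 5 deep (sizes in mm)
- free_short (a point): centre of the floor of the empty pocket in the short row (40 x 30, rim 5 above this point); x along the pocket's length, z up (sizes in mm)
- free_medium (a point): centre of the floor of the empty pocket in the medium row (54 x 30, rim 5 above this point); x along the pocket's length, z up (sizes in mm)
- free_long (a point): centre of the floor of the empty pocket in the long row (68 x 30, rim 5 above this point); x along the pocket's length, z up (sizes in mm)
- stored_short: bystander: short heatsink, 34 x 24 x 20, already stored in the far pocket of the short row; origin at the centre of its underside, length along its x (sizes in mm)
- stored_medium: bystander: medium heatsink, 48 x 24 x 20, already stored in the far pocket of the medium row; origin at the centre of its underside, length along its x (sizes in mm)
- stored_long: bystander: long heatsink, 62 x 24 x 20, already stored in the far pocket of the long row; origin at the centre of its underside, length along its x (sizes in mm)
- chip: bystander: loose black ceramic processor chip with two rows of steel legs, 51 (own x) x 15 x 8.5 high, origin under its centre (sizes in mm)
- chip_rail: bystander: loose clear plastic chip rail holding black chips, 20 x 300 (own y) x 13 high, origin under its centre (sizes in mm)
- chip_puller: bystander: loose gray steel U-shaped chip puller, about 133 (own x) x 30 x 16 high, origin under its centre (sizes in mm)
- fuse_jar: bystander: loose squat glass fuse jar with steel cap, 70 diameter x 65 high, origin under its centre (sizes in mm)
- screwdriver: bystander: loose screwdriver lying along its own x, handle towards -x, about 200 long (sizes in mm)
Not all that is in view belongs to the job. Leave any white look-alike of the sink_short alone.

How it is judged:
By the outcome, as a careful person would: the job done as asked, in the order asked, and still so for the second after the job is handed in, with the robot touching nothing.
It also fails if it takes over 51 s, if anything falls off the work surface, if the arm or the gripper's body presses on something with over 40 N, if the wrist force passes 120 N, or if a joint passes its speed limit or range.

## Robot

A 6-joint arm with a two-finger parallel gripper is mounted at the origin on the work surface. World frame = base frame: x ahead of the robot, y to its left, z up, the work surface at z = 0. Lengths are in m, angles in rad, forces in N, time in s.
With the tool pointing down it reaches from about 0.425 to 0.95 m from the base axis. Payload 3.5 kg.
Tool frame: the origin (TCP) lies midway between the tips of the shut fingers; the grasp point (between the pads) lies 19 mm behind it; z points along the fingers, y is the line along which they close (so a half turn about z gives the same grasp; the last joint's range is limited). The gripper opens to 85 mm and grips with 20 to 120 N. Pads are 22 mm wide; open, the fingers measure 114 mm over their backs; the gripper's body (76 mm by 85 mm) begins 54 mm behind the grasp point. The pads swing forward as they close: fully open they stand 13 mm farther back than shut.
Start: joints at [-1.36, 0.286, 1.577, -0, 1.279, -0.15], TCP at [0.238, -0.632, 0.231] pointing down, gripper open.
Joint ranges: [-2.77, 2.77], [-0.9, 2.22], [0.21, 2.48], [-1.53, 4.67], [0.24, 2.81], [-2.84, 2.84]. Speed limits (rad/s): [2.79, 2.79, 3.14, 3.14, 3.14, 3.14].

## Interface

Orientations are given as a unit quaternion [x, y, z, w].
In Python, from bench import * gives the robot as it stands.
- The arm moves only by the shell command python3 -m inch 'ROWS' [OPENING] [FORCE]. ROWS is JSON, a list of rows, each an object with "dp": the shift along the tool's x, y, z as a fraction of full scale, a list of three; "delta_rot": the turn, a rotation vector about the tool's x, y, z as a fraction of full scale, a list of three. In form: [{"dp": [tx, ty, tz], "delta_rot": [ax, ay, az]}, ...]. A call has 1 to 8 rows; each row is the pose to reach, as a shift and turn from the pose commanded when the call began, along the tool's axes at that moment, turning the shorter way round; what a row does not reach only later rows make up. Full scale, the value 1, is 0.1 m for a shift and 360 degrees for a turn. A row lasts 1/10 s, in which the tool goes at most 50 mm and 8.59 degrees, less where a joint would pass 70% of its speed; a pose out of reach is approached as far as the arm can. A call with a number of a shift or a turn outside -1 to 1 is refused whole. A call with a gripper value outside its range is refused whole. OPENING is the opening, from 0 (shut) to 1 (fully open), set as the call begins (- or left out, the last holds). The fingers move at their own pace and stop on an object; FORCE is the grip in N (left out, the last holds). Time passes only in rows, so rows that repeat a pose let the fingers close. It gives the time, the measured TCP pose, the force, the opening and the grip force at its end, in the units of the state.
- get_state(): the state, without advancing time (a new reading comes with each control period).
- get_image(name): name is "side" or "top" or "wrist"; returns the picture (384x512x3 uint8, blue, green, red); there is no depth.
- camera_params(name): a dict with "fovy" (degrees; the focal length in pixels is half the picture's height over the tangent of half this angle, whatever the lens; pixels are square), "cx", "cy" (the principal point, pixels), "T" (4x4, takes a point from camera to world coordinates); the wrist camera has in their place "tool_from_camera" (4x4, takes a point from camera to tool coordinates, whose origin is the TCP and whose axes are the flange's). Camera axes: x right, y up, looking along -z (the intrinsics and any distortion apply to the point x, -y, -z); pixel columns grow to the right and rows downward; lengths in m; the calibration is good to about 2 mm. A picture is of the moment at which its call begins: read the wrist's pose just before it. camera_params takes no time and is no camera call.
- hand_in(): hands the job in; it is judged then, once.
The state is a dict: "time_s": time; "q": joint angles; "joint_vel": joint speeds; "effort": joint torques, N m; "tcp_pos": TCP position; "tool_rot": TCP orientation; "force": force on the tool from outside, world axes, zero at the start; "moment": the same for the moment, N m; "gripper_width": finger opening in m; "gripper_force": force on a finger pad.
Only numpy, scipy, OpenCV 4.12 (cv2) and the standard library are available. Lean on these libraries where they do the work, as an engineer would, in place of code of your own. Each camera call takes 0.05 s, during which the arm holds its last target. There are 200 camera calls.

## Working session

There is one attempt and no reset: what is moved stays moved. The work goes in short steps, Python scripts to look and compute and a shell command to move; the robot and the scene stay as the last step left them, time stands still between calls to the robot, and variables do not carry over. Pictures are saved under pics/ and viewed, at most 11 in all, crops included, and the job is handed in when it is done.

```bash
mkdir -p pics; ls
python3 - <<'E'
from bench import *
import cv2
for n in ["top","side"]:
    cv2.imwrite(f"pics/{n}0.png",get_image(n)); p=camera_params(n); print(n,p)
print(camera_params("wrist")); print(get_state())
E
```

```text
pics
top {'fovy': 55.45269584699492, 'cx': 253.2470858981005, 'cy': 193.58686762336794, 'T': array([[ 7.85584559e-04,  9.90729453e-01, -1.35847468e-01,
         4.44818587e-01],
       [-9.99832486e-01, -1.70595683e-03, -1.82233403e-02,
        -3.73318851e-02],
       [-1.82861499e-02,  1.35839028e-01,  9.90562151e-01,
         1.01043986e+00],
       [ 0.00000000e+00,  0.00000000e+00,  0.00000000e+00,
         1.00000000e+00]])}
side {'fovy': 50.335461450055185, 'cx': 247.7163624606011, 'cy': 191.15947025975757, 'T': array([[-0.94166304,  0.18740336, -0.27955447,  0.25368277],
       [-0.33589902, -0.57523661,  0.74583825,  0.85615063],
       [-0.02103738,  0.79623038,  0.60462766,  0.75595368],
       [ 0.        ,  0.        ,  0.        ,  1.        ]])}
{'fovy': 65.0542838813917, 'cx': 259.1203310219919, 'cy': 194.5333446874171, 'tool_from_camera': array([[ 2.35284641e-04,  9.64153442e-01,  2.65345220e-01,
         6.75523155e-02],
       [ 9.99999972e-01, -2.19594596e-04, -8.87965834e-05,
         1.24212280e-04],
       [-2.73451552e-05,  2.65345233e-01, -9.64153466e-01,
        -1.41651147e-01],
       [ 0.00000000e+00,  0.00000000e+00,  0.00000000e+00,
         1.00000000e+00]])}
{'time_s': 0.1, 'q': array([-1.36002117e+00,  2.87098809e-01,  1.57803735e+00, -9.73218088e-06,
        1.27859562e+00, -1.50029804e-01]), 'joint_vel': array([-0.00143896, -0.00151414, -0.00408173, -0.00121761, -0.00155124,
        0.00047449]), 'effort': array([ 7.62380096e-04, -4.07293653e+01, -2.93699294e+01, -1.50648025e-04,
        3.40145118e-03,  1.40201723e-05]), 'tcp_pos': array([ 0.23817423, -0.63094737,  0.23006735]), 'tool_rot': array([ 9.83770742e-01,  1.79426817e-01, -3.71365589e-05, -1.06892448e-03]), 'force': array([ 0.78843001, -0.55662046, -0.33710098]), 'moment': array([-0.03947129, -0.00454638, -0.06100222]), 'gripper_force': 0.0, 'gripper_width': 0.0852763773516785}
```

View pics/top0.png

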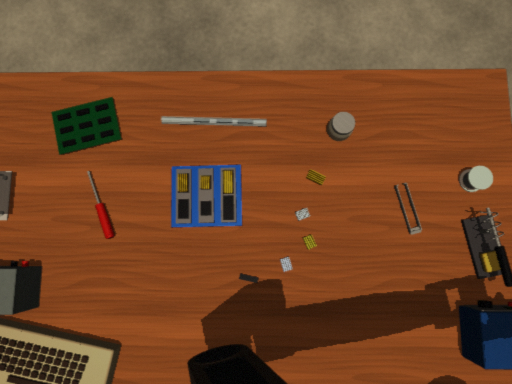

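View pics/side0.png

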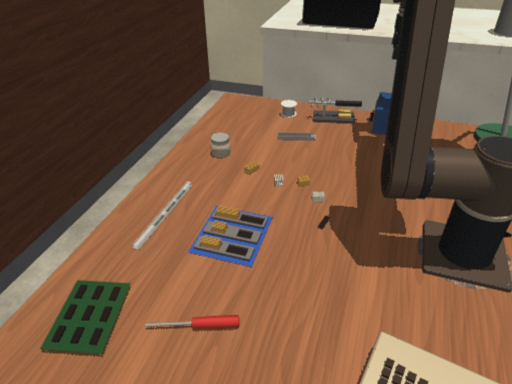

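The trays at columns 183, 206 and 229 hold the stored medium, short and long sinks. The loose medium sink is at about (316,177) and the loose short one at (310,241). The white look-alikes are at (303,214) and (286,264).

```bash
cat > h.py <<'E'
from bench import *
import numpy as np, cv2
from scipy.spatial.transform import Rotation as R
def ray(cam,uv,z,T=None):
    p=camera_params(cam); T=p["T"] if T is None else T
    f=192/np.tan(np.radians(p["fovy"]/2)); uv=np.atleast_2d(uv)
    d=np.c_[(uv[:,0]-p["cx"])/f,-(uv[:,1]-p["cy"])/f,-np.ones(len(uv))]@T[:3,:3].T
    return T[:3,3]+d*((z-T[2,3])/d[:,2])[:,None]
def wristT(s):
    T=np.eye(4); T[:3,:3]=R.from_quat(s["tool_rot"]).as_matrix(); T[:3,3]=s["tcp_pos"]
    return T@camera_params("wrist")["tool_from_camera"]
def yaw(s): 
    x=R.from_quat(s["tool_rot"]).as_matrix()[:,0]; return np.degrees(np.arctan2(x[1],x[0]))
def go(pos,yw,s=None):
    """print dp (0.1 m units), delta_rot (turns) to reach pos, tool down with tool x at yw deg"""
    s=s or get_state(); r=R.from_quat(s["tool_rot"])
    t=R.from_matrix(np.c_[[np.cos(a:=np.radians(yw)),np.sin(a),0],[np.sin(a),-np.cos(a),0],[0,0,-1]])
    print("dp",np.round(r.inv().apply(np.array(pos)-s["tcp_pos"])*10,4),"rot",np.round((r.inv()*t).as_rotvec()/2/np.pi,4),"q6",s["q"][5].round(2),"t",s["time_s"])
def yellow(im):
    return cv2.inRange(cv2.cvtColor(im,cv2.COLOR_BGR2HSV),(20,110,50),(36,255,255))
def blobs(m,amin):
    m=cv2.morphologyEx(m,cv2.MORPH_CLOSE,np.ones((5,5)))
    return [c for c in cv2.findContours(m,cv2.RETR_EXTERNAL,cv2.CHAIN_APPROX_NONE)[0] if cv2.contourArea(c)>amin]
E
python3 - <<'E'
from h import *
im=cv2.imread("pics/top0.png")
for c in blobs(yellow(im),20):
    w=ray("top",c[:,0,:],0.018)[:,:2]
    print(c.mean(0).round(),[np.round(v,3) for v in cv2.minAreaRect((w*1000).astype(np.float32))])
s=get_state(); print(yaw(s))
hsv=cv2.cvtColor(im,cv2.COLOR_BGR2HSV)
m=cv2.inRange(hsv,(105,150,80),(125,255,255))
for c in blobs(m,1000):
    w=ray("top",c[:,0,:],0.003)[:,:2]
    print(c.mean(0).round(),[np.round(v,3) for v in cv2.minAreaRect((w*1000).astype(np.float32))])
E
```

```text
[[ 33. 360.]] [array([128.816, 549.765]), array([252.059, 124.836]), np.float64(71.707)]
[[490. 261.]] [array([ 398.328, -645.791]), array([51.69 , 40.739]), np.float64(11.184)]
[[309. 242.]] [array([ 450.778, -169.006]), array([33.23 , 25.299]), np.float64(25.695)]
[[204. 182.]] [array([614.9  , 115.645]), array([36.796, 24.971]), np.float64(0.99)]
[[182. 182.]] [array([613.452, 177.98 ]), array([50.617, 27.783]), np.float64(1.461)]
[[316. 177.]] [array([ 628.412, -191.157]), array([46.449, 25.127]), np.float64(62.673)]
[[227. 181.]] [array([614.865,  52.054]), array([64.59 , 24.973]), np.float64(0.498)]
20.672743730158953
[[206. 196.]] [array([578.482, 113.249]), array([169.527, 191.878]), np.float64(1.086)]
```

```bash
python3 -c "
from h import *
go([.451,-.169,.13],25.7); go([.451,-.169,.13],20.7)"
```

```text
dp [ 3.6217 -3.5686  1.0094] rot [-0.0003 -0.0001 -0.014 ] q6 -0.15 t 0.1
dp [ 3.6217 -3.5686  1.0094] rot [-0.0003 -0.     -0.0001] q6 -0.15 t 0.1
```

```bash
python3 -m inch '[{"dp":[0.9,-0.9,0.25],"delta_rot":[0,0,0]},{"dp":[0.9,-0.9,0.25],"delta_rot":[0,0,0]},{"dp":[0.9,-0.9,0.25],"delta_rot":[0,0,0]},{"dp":[0.9,-0.9,0.25],"delta_rot":[0,0,0]}]' 0.6 40
python3 -m inch '[{"dp":[0.9,-0.9,0.25],"delta_rot":[0,0,0]},{"dp":[0.9,-0.9,0.25],"delta_rot":[0,0,0]},{"dp":[0.9,-0.9,0.25],"delta_rot":[0,0,0]},{"dp":[0.9,-0.9,0.25],"delta_rot":[0,0,0]}]'
python3 -m inch '[{"dp":[0.9,-0.9,0.25],"delta_rot":[0,0,0]},{"dp":[0.9,-0.9,0.25],"delta_rot":[0,0,0]},{"dp":[0.9,-0.9,0.25],"delta_rot":[0,0,0]},{"dp":[0.9,-0.9,0.25],"delta_rot":[0,0,0]}]'
python3 -m inch '[{"dp":[0.9,-0.85,0.25],"delta_rot":[0,0,-0.014]},{"dp":[0.9,-0.85,0.25],"delta_rot":[0,0,-0.014]},{"dp":[0.9,-0.85,0.25],"delta_rot":[0,0,-0.014]},{"dp":[0.9,-0.85,0.25],"delta_rot":[0,0,-0.014]},{"dp":[0.9,-0.85,0.25],"delta_rot":[0,0,-0.014]},{"dp":[0.9,-0.85,0.25],"delta_rot":[0,0,-0.014]}]'
python3 - <<'E'
from h import *
s=get_state(); im=get_image("wrist"); cv2.imwrite("pics/w1.png",im); T=wristT(s)
print(s["tcp_pos"],yaw(s),s["time_s"])
for c in blobs(yellow(im),300):
    w=ray("wrist",c[:,0,:],0.018,T)[:,:2]
    print(c.mean(0).round(),[np.round(v,3) for v in cv2.minAreaRect((w*1000).astype(np.float32))])
E
```

```text
time_s: 0.5
tcp_pos: [0.2919, -0.5113, 0.2042]
tool_rot: [0.983, 0.181, -0.0, -0.003]
force: [-0.6, 0.8, -0.4]
gripper_width: 0.0513
gripper_force: 0.0
time_s: 0.9
tcp_pos: [0.3437, -0.3965, 0.1799]
tool_rot: [0.983, 0.181, -0.0, -0.002]
force: [-0.9, 0.1, 0.1]
gripper_width: 0.0511
gripper_force: 0.0
time_s: 1.3
tcp_pos: [0.396, -0.2817, 0.1554]
tool_rot: [0.983, 0.181, -0.0, -0.001]
force: [-0.7, -1.2, 1.0]
gripper_width: 0.0513
gripper_force: 0.0
time_s: 1.9
tcp_pos: [0.4501, -0.1744, 0.1321]
tool_rot: [0.975, 0.222, 0.0, 0.001]
force: [-0.1, 0.0, 0.2]
gripper_width: 0.0512
gripper_force: 0.0
[ 0.45007119 -0.17441417  0.13210404] 25.606653183647005 1.9
[[255. 188.]] [array([ 452.955, -169.812]), array([36.316, 23.369]), np.float64(24.757)]
[[384.  11.]] [array([ 614.227, -200.633]), array([23.025, 43.421]), np.float64(25.653)]
```

View pics/w1.png

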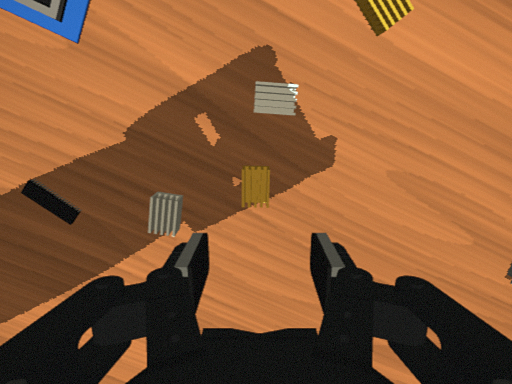

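The short sink sits at (256,188), aligned with the tool. The white one at (165,214) is clear of the fingers.

```bash
python3 -c "
from h import *
go([.4519,-.1703,.008],25)"
```

```text
dp [ 0.0346 -0.0294  1.2403] rot [ 0.0002 -0.0001  0.0016] q6 0.54 t 1.95
```

```bash
python3 -m inch '[{"dp":[0.035,-0.03,0.3],"delta_rot":[0,0,0.0016]},{"dp":[0.035,-0.03,0.6],"delta_rot":[0,0,0.0016]},{"dp":[0.035,-0.03,0.85],"delta_rot":[0,0,0.0016]},{"dp":[0.035,-0.03,1.0],"delta_rot":[0,0,0.0016]},{"dp":[0.035,-0.03,1.0],"delta_rot":[0,0,0.0016]},{"dp":[0.035,-0.03,1.0],"delta_rot":[0,0,0.0016]},{"dp":[0.035,-0.03,1.0],"delta_rot":[0,0,0.0016]}]'
python3 - <<'E'
from h import *
go([.4519,-.1703,.008],25)
cv2.imwrite("pics/w2.png",get_image("wrist"))
E
```

```text
time_s: 2.65
tcp_pos: [0.4526, -0.1693, 0.0327]
tool_rot: [0.976, 0.217, 0.001, 0.001]
force: [0.4, 0.4, 0.9]
gripper_width: 0.0511
gripper_force: 0.0
dp [-0.011   0.0057  0.2475] rot [ 0.0004 -0.0002  0.0002] q6 0.56 t 2.65
```

View pics/w2.png

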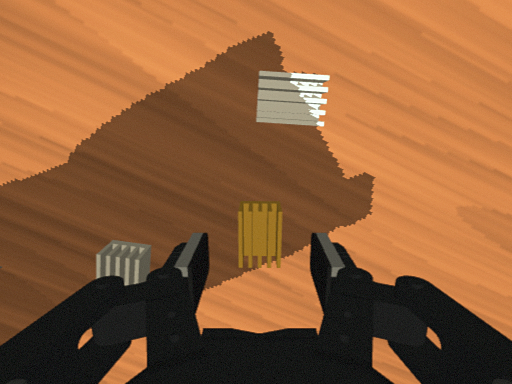

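The sink is centred between the pads: column 260, against 259 for the finger midpoint. Descending and gripping.

```bash
python3 -m inch '[{"dp":[-0.01,0.006,0.12],"delta_rot":[0,0,0]},{"dp":[-0.01,0.006,0.245],"delta_rot":[0,0,0]},{"dp":[-0.01,0.006,0.245],"delta_rot":[0,0,0]},{"dp":[-0.01,0.006,0.245],"delta_rot":[0,0,0]}]'
python3 -m inch '[{"dp":[0,0,0],"delta_rot":[0,0,0]},{"dp":[0,0,0],"delta_rot":[0,0,0]},{"dp":[0,0,0],"delta_rot":[0,0,0]},{"dp":[0,0,0],"delta_rot":[0,0,0]},{"dp":[0,0,0],"delta_rot":[0,0,0]},{"dp":[0,0,0],"delta_rot":[0,0,0]}]' 0 40
python3 -m inch '[{"dp":[0,0,-0.3],"delta_rot":[0,0,0]},{"dp":[0,0,-0.6],"delta_rot":[0,0,0]},{"dp":[0,0,-0.9],"delta_rot":[0,0,0]},{"dp":[0,0,-0.9],"delta_rot":[0,0,0]},{"dp":[0,0,-0.9],"delta_rot":[0,0,0]}]'
python3 - <<'E'
from h import *
cv2.imwrite("pics/w3.png",get_image("wrist"))
go([.542,.1126,.1],1); go([.542,.1126,.1],25)
E
```

```text
time_s: 3.1
tcp_pos: [0.4504, -0.1686, 0.0059]
tool_rot: [0.976, 0.218, -0.001, -0.001]
force: [-1.1, 0.8, -0.3]
gripper_width: 0.0511
gripper_force: 0.0
time_s: 3.7
tcp_pos: [0.4515, -0.1693, 0.0073]
tool_rot: [0.976, 0.218, 0.0, 0.0]
force: [1.0, -0.2, 3.8]
gripper_width: 0.0231
gripper_force: 40.7
time_s: 4.2
tcp_pos: [0.451, -0.169, 0.097]
tool_rot: [0.976, 0.218, 0.0, 0.0]
force: [0.1, 0.3, -0.4]
gripper_width: 0.0231
gripper_force: 40.4
dp [ 2.0249 -2.1559 -0.0401] rot [-0.0002  0.0002  0.067 ] q6 0.56 t 4.25
dp [ 2.0249 -2.1559 -0.0401] rot [-0.0002  0.0002  0.0004] q6 0.56 t 4.25
```

View pics/w3.png

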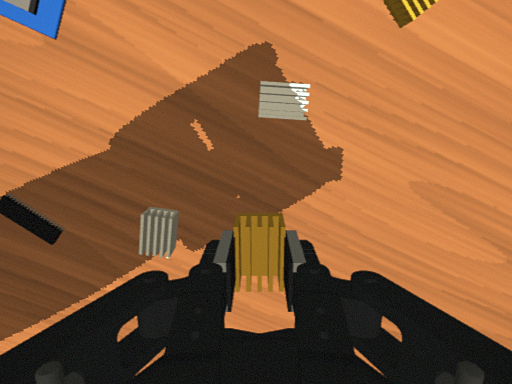

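The sink is held square at (260,250). Now I'll move it above the short row, which is the middle one.

```bash
python3 -m inch '[{"dp":[0.67,-0.72,0],"delta_rot":[0,0,0]},{"dp":[0.67,-0.72,0],"delta_rot":[0,0,0]},{"dp":[0.67,-0.72,0],"delta_rot":[0,0,0]},{"dp":[0.67,-0.72,0],"delta_rot":[0,0,0]}]'
python3 -m inch '[{"dp":[0.67,-0.72,0],"delta_rot":[0,0,0]},{"dp":[0.67,-0.72,0],"delta_rot":[0,0,0]},{"dp":[0.67,-0.72,0],"delta_rot":[0,0,0]},{"dp":[0.67,-0.72,0],"delta_rot":[0,0,0]}]'
python3 -m inch '[{"dp":[0.67,-0.72,0],"delta_rot":[0,0,0.067]},{"dp":[0.67,-0.72,0],"delta_rot":[0,0,0.067]},{"dp":[0.67,-0.72,0],"delta_rot":[0,0,0.067]},{"dp":[0.67,-0.72,0],"delta_rot":[0,0,0.067]},{"dp":[0.67,-0.72,0],"delta_rot":[0,0,0.067]},{"dp":[0.67,-0.72,0],"delta_rot":[0,0,0.067]},{"dp":[0.67,-0.72,0],"delta_rot":[0,0,0.067]}]'
python3 - <<'E'
from h import *
s=get_state(); im=get_image("wrist"); cv2.imwrite("pics/w4.png",im); T=wristT(s)
print(s["tcp_pos"],yaw(s),s["time_s"])
for c in blobs(yellow(im),300):
    z=s["tcp_pos"][2]+.012 if c[:,0,1].mean()>200 else .026
    w=ray("wrist",c[:,0,:],z,T)[:,:2]
    print(c.mean(0).round(),[np.round(v,3) for v in cv2.minAreaRect((w*1000).astype(np.float32))])
E
```

```text
time_s: 4.65
tcp_pos: [0.4799, -0.074, 0.0949]
tool_rot: [0.976, 0.219, -0.002, -0.001]
force: [-0.1, -0.4, -0.4]
gripper_width: 0.023
gripper_force: 40.4
time_s: 5.05
tcp_pos: [0.5105, 0.0181, 0.0957]
tool_rot: [0.976, 0.218, -0.001, -0.0]
force: [0.4, -0.0, -0.6]
gripper_width: 0.023
gripper_force: 40.4
time_s: 5.75
tcp_pos: [0.541, 0.1105, 0.0966]
tool_rot: [1.0, 0.008, -0.0, 0.0]
force: [-0.3, -0.4, -0.9]
gripper_width: 0.0229
gripper_force: 40.4
[0.54097916 0.11050428 0.09662003] 0.9704175547046754 5.75
[[259. 260.]] [array([544.058, 110.694]), array([40.315, 24.357]), np.float64(1.23)]
[[254. 102.]] [array([614.678, 114.976]), array([34.155, 24.991]), np.float64(0.983)]
[[166. 101.]] [array([613.568, 174.049]), array([48.356, 28.5  ]), np.float64(3.084)]
[[345.  99.]] [array([615.805,  54.422]), array([61.934, 28.275]), np.float64(1.356)]
```

View pics/w4.png

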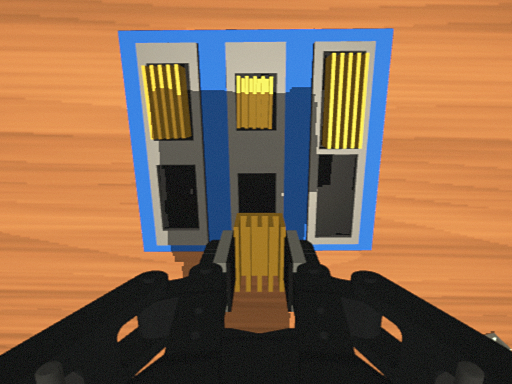

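The view confirms the order, from left: medium, short, long. Its free pocket's far edge is near v=173 and the tray sides are near columns 229 and 286. Next I'll measure these accurately.

```bash
cat > tray.py <<'E'
from h import *
def edges(im,T,col,rows=(135,165)):
    """tray under column col: side edges, pocket far edge & sides from colour transitions"""
    hsv=cv2.cvtColor(im,cv2.COLOR_BGR2HSV); g=cv2.GaussianBlur(im,(3,3),0).max(2).astype(int)
    blue=cv2.inRange(hsv,(100,90,20),(130,255,255))>0
    L=[];Rr=[]
    for v in range(*rows):
        b=np.where(blue[v])[0]; L.append((b[b<col].max()+.5,v)); Rr.append((b[b>col].min()-.5,v))
    l=ray("wrist",L,.011,T); r=ray("wrist",Rr,.011,T)
    print("left y",np.median(l[:,1]),"right y",np.median(r[:,1]),"centre",(np.median(l[:,1])+np.median(r[:,1]))/2,"slope deg",np.degrees([np.polyfit(l[:,0],l[:,1],1)[0],np.polyfit(r[:,0],r[:,1],1)[0]]).round(2),"x",l[:,0].mean())
def prof(im,a): print(im.max(2)[a])
E
python3 - <<'E'
from tray import *
s=get_state(); im=cv2.imread("pics/w4.png"); T=wristT(s)
edges(im,T,256)
prof(im,(slice(160,190),256)); prof(im,(195,slice(222,295)))
prof(im,(slice(220,245),180)); prof(im,(slice(155,172),180)); prof(im,(200,slice(140,215)))
E
```

```text
left y 0.13451935186120156 right y 0.09281048200820337 centre 0.11366491693470246 slope deg [ 1.01 -0.31] x 0.5807482464477848
[97 95 97 96 94 92 94 95 93 93 93 98 99 49 18 14 29 23 23 20 24 26 25 24
 21 14 25 19 25 23]
[123 128 126 126 129 126 128 124 102 100  93  94  95  91  96  88  54  25
  14  26  31  18  20  17  27  20  25  25  25  15  28  16  19  20  27  22
  20  16  20  27  25  21  24  20  23  22  17  25  27  19  20  19  23  45
  84  96  95  91  94 153 212 179 119 120 124 124 125 125 127 124 126 127
 126]
[26 24 19 29 20 19 23 20 48 63 79 91 96 93 92 98 90 92 93 91 94 91 91 95
 97]
[ 93  92  92  94  93  94  93  98 100  76  27  21  26  18  25  19  25]
[230 228 228 227 229 227 227 228 228 229 231 222 180 186 183 184 181 184
 186 155  60  42  47  51  46  23  24  22  18  22  18  24  30  16  19  20
  21  20  34  14  15  28  29  22  22  19  14  33  16  16  28  24  24  28
  25  18  21  62 102  95  96  93  94  92  90  66  51  96 128 128 128 124
 125 126 124]
```

Run:
```python
from tray import *
s=get_state(); T=wristT(s)
p=ray("wrist",[[256,173],[238,195],[275.7,195],[180,164.2],[180,230.3],[159.7,200],[196.5,200]],.011,T)[:,:2]*1000
print(p.round(1)); print("short centre x",p[0,0]-20,"y",p[1:3,1].mean()); print("medium x",p[3:5,0].mean(),"y",p[5:7,1].mean())
```

```text
[[563.2 113.5]
 [545.4 127.4]
 [545.9  97.8]
 [569.  171.6]
 [514.9 174.4]
 [540.2 189. ]
 [540.7 160.1]]
short centre x 543.1713934038474 y 112.61186543985687
medium x 541.9525094920756 y 174.5453862716342
```

```bash
python3 -c "
from h import *
go([.5431,.1125,.014],1)"
```

```text
dp [ 0.0206 -0.0172  0.8277] rot [ 0.      0.     -0.0001] q6 1.57 t 5.8
```

```bash
python3 -m inch '[{"dp":[0.02,-0.018,0.2],"delta_rot":[0,0,0]},{"dp":[0.02,-0.018,0.4],"delta_rot":[0,0,0]},{"dp":[0.02,-0.018,0.6],"delta_rot":[0,0,0]},{"dp":[0.02,-0.018,0.6],"delta_rot":[0,0,0]},{"dp":[0.02,-0.018,0.6],"delta_rot":[0,0,0]}]'
python3 - <<'E'
from h import *
s=get_state(); im=get_image("wrist"); cv2.imwrite("pics/w5.png",im[120:330,100:420])
go([.5431,.1125,.014],1); print(s["tcp_pos"])
E
```

```text
time_s: 6.3
tcp_pos: [0.5431, 0.1134, 0.0369]
tool_rot: [1.0, 0.009, -0.0, 0.0]
force: [0.4, -1.3, -0.0]
gripper_width: 0.0227
gripper_force: 40.4
dp [-0.0078  0.0095  0.2372] rot [ 0.     -0.0002  0.    ] q6 1.58 t 6.35
[0.5430961  0.1133856  0.03689903]
```

View pics/w5.png

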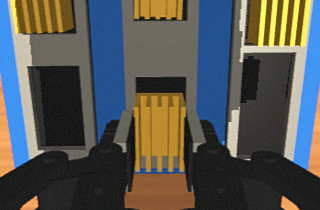

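The sink is over the pocket and centred on it. Lowering.

```bash
python3 -m inch '[{"dp":[-0.003,0.004,0.1],"delta_rot":[0,0,0]},{"dp":[-0.003,0.004,0.19],"delta_rot":[0,0,0]},{"dp":[-0.003,0.004,0.22],"delta_rot":[0,0,0]},{"dp":[-0.003,0.004,0.23],"delta_rot":[0,0,0]},{"dp":[-0.003,0.004,0.23],"delta_rot":[0,0,0]},{"dp":[-0.003,0.004,0.23],"delta_rot":[0,0,0]}]'
python3 -m inch '[{"dp":[0,0,0],"delta_rot":[0,0,0]}]'
```

```text
time_s: 6.95
tcp_pos: [0.5432, 0.1134, 0.014]
tool_rot: [1.0, 0.009, 0.0, -0.0]
force: [-0.9, -0.4, 0.5]
gripper_width: 0.0229
gripper_force: 40.4
time_s: 7.05
tcp_pos: [0.5432, 0.1134, 0.0141]
tool_rot: [1.0, 0.009, 0.0, -0.0]
force: [-0.7, -0.2, -0.5]
gripper_width: 0.0228
gripper_force: 40.4
```

```bash
python3 -m inch '[{"dp":[0,0,0.01],"delta_rot":[0,0,0]},{"dp":[0,0,0.01],"delta_rot":[0,0,0]},{"dp":[0,0,0.01],"delta_rot":[0,0,0]},{"dp":[0,0,0.01],"delta_rot":[0,0,0]}]' 0.45
python3 -m inch '[{"dp":[0,0,-0.2],"delta_rot":[0,0,0]},{"dp":[0,0,-0.5],"delta_rot":[0,0,0]},{"dp":[0,0,-0.9],"delta_rot":[0,0,0]},{"dp":[0,0,-0.9],"delta_rot":[0,0,0]},{"dp":[0,0,-0.9],"delta_rot":[0,0,0]}]'
python3 - <<'E'
from h import *
s=get_state(); im=get_image("wrist"); cv2.imwrite("pics/w6.png",im); T=wristT(s)
for c in blobs(yellow(im),300):
    w=ray("wrist",c[:,0,:],.026,T)[:,:2]
    print(c.mean(0).round(),[np.round(v,3) for v in cv2.minAreaRect((w*1000).astype(np.float32))])
go([.628,-.191,.13],1);go([.628,-.191,.13],62.7)
E
```

```text
time_s: 7.45
tcp_pos: [0.5429, 0.1133, 0.0129]
tool_rot: [1.0, 0.009, 0.0, -0.0]
force: [-0.2, 0.3, -0.6]
gripper_width: 0.0385
gripper_force: 0.0
time_s: 7.95
tcp_pos: [0.5438, 0.1134, 0.1042]
tool_rot: [1.0, 0.009, 0.001, -0.0]
force: [0.1, -0.2, -1.0]
gripper_width: 0.0385
gripper_force: 0.0
[[259. 202.]] [array([545.165, 113.506]), array([37.372, 24.781]), np.float64(1.034)]
[[258. 106.]] [array([614.68 , 115.175]), array([34.361, 24.808]), np.float64(1.034)]
[[174. 106.]] [array([613.585, 174.146]), array([48.29 , 28.347]), np.float64(3.231)]
[[346. 105.]] [array([615.925,  54.397]), array([62.037, 28.332]), np.float64(1.495)]
dp [ 0.8005  3.0577 -0.2752] rot [-0.      0.0001  0.    ] q6 1.58 t 8.0
dp [ 0.8005  3.0577 -0.2752] rot [-0.000e+00  1.000e-04 -1.714e-01] q6 1.58 t 8.0
```

View pics/w6.png

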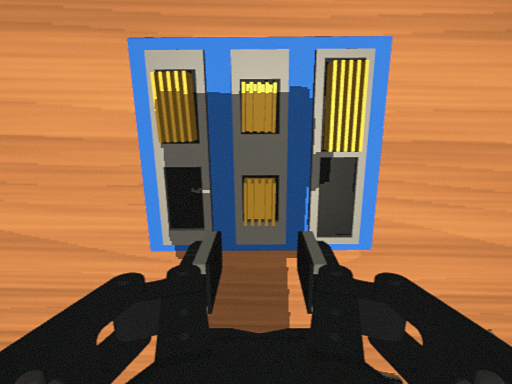

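The short sink is seated at (259,202), with dark gaps all round it. On to the medium.

```bash
python3 -m inch '[{"dp":[0.2,0.77,-0.07],"delta_rot":[0,0,0]},{"dp":[0.2,0.77,-0.07],"delta_rot":[0,0,0]},{"dp":[0.2,0.77,-0.07],"delta_rot":[0,0,0]}]' 0.6
python3 -m inch '[{"dp":[0.2,0.77,-0.07],"delta_rot":[0,0,0]},{"dp":[0.2,0.77,-0.07],"delta_rot":[0,0,0]},{"dp":[0.2,0.77,-0.07],"delta_rot":[0,0,0]}]'
python3 -m inch '[{"dp":[0.2,0.77,-0.07],"delta_rot":[0,0,0]},{"dp":[0.2,0.77,-0.07],"delta_rot":[0,0,0]},{"dp":[0.2,0.77,-0.07],"delta_rot":[0,0,0]}]'
python3 -m inch '[{"dp":[0.2,0.75,-0.07],"delta_rot":[0,0,-0.1714]},{"dp":[0.2,0.75,-0.07],"delta_rot":[0,0,-0.1714]},{"dp":[0.2,0.75,-0.07],"delta_rot":[0,0,-0.1714]},{"dp":[0.2,0.75,-0.07],"delta_rot":[0,0,-0.1714]},{"dp":[0.2,0.75,-0.07],"delta_rot":[0,0,-0.1714]},{"dp":[0.2,0.75,-0.07],"delta_rot":[0,0,-0.1714]},{"dp":[0.2,0.75,-0.07],"delta_rot":[0,0,-0.1714]},{"dp":[0.2,0.75,-0.07],"delta_rot":[0,0,-0.1714]}]'
python3 -m inch '[{"dp":[0,0,0],"delta_rot":[0,0,0]},{"dp":[0,0,0],"delta_rot":[0,0,0]},{"dp":[0,0,0],"delta_rot":[0,0,0]}]'
python3 - <<'E'
from h import *
s=get_state(); im=get_image("wrist"); cv2.imwrite("pics/w7.png",im); T=wristT(s)
print(s["tcp_pos"],yaw(s))
for c in blobs(yellow(im),300):
    w=ray("wrist",c[:,0,:],.02,T)[:,:2]
    print(c.mean(0).round(),[np.round(v,3) for v in cv2.minAreaRect((w*1000).astype(np.float32))])
E
```

```text
time_s: 8.3
tcp_pos: [0.5644, 0.0339, 0.1084]
tool_rot: [1.0, 0.007, -0.001, 0.0]
force: [0.3, 0.6, 0.9]
gripper_width: 0.0513
gripper_force: 0.0
time_s: 8.6
tcp_pos: [0.5858, -0.0423, 0.1157]
tool_rot: [1.0, 0.007, -0.001, 0.0]
force: [-0.4, 0.9, 0.8]
gripper_width: 0.0512
gripper_force: 0.0
time_s: 8.9
tcp_pos: [0.6072, -0.1184, 0.1229]
tool_rot: [1.0, 0.007, -0.0, -0.0]
force: [0.2, 0.9, 0.3]
gripper_width: 0.0513
gripper_force: 0.0
time_s: 9.7
tcp_pos: [0.6274, -0.1887, 0.129]
tool_rot: [0.853, 0.522, -0.001, -0.002]
force: [-0.9, -0.7, 1.1]
gripper_width: 0.0511
gripper_force: 0.0
time_s: 10.0
tcp_pos: [0.6282, -0.1908, 0.1306]
tool_rot: [0.854, 0.52, -0.0, -0.0]
force: [0.4, -0.5, 0.2]
gripper_width: 0.0513
gripper_force: 0.0
[ 0.62818822 -0.190757    0.13057289] 62.66018330955047
[[259. 190.]] [array([ 629.427, -189.721]), array([50.308, 23.09 ]), np.float64(63.805)]
```

View pics/w7.png

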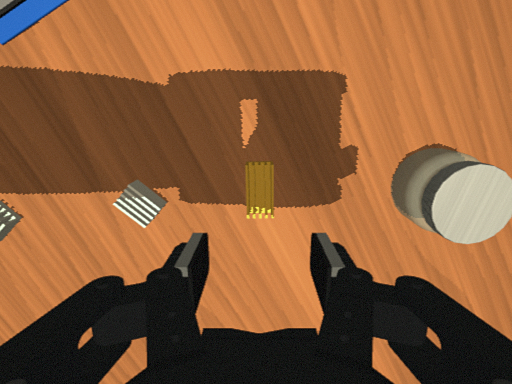

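The medium sink is at (259,190), aligned with the tool. The white sink and the jar are well clear. Descending and gripping.

```bash
python3 -m inch '[{"dp":[0.004,0.005,0.3],"delta_rot":[0,0,-0.002]},{"dp":[0.004,0.005,0.6],"delta_rot":[0,0,-0.002]},{"dp":[0.004,0.005,0.9],"delta_rot":[0,0,-0.002]},{"dp":[0.004,0.005,1.0],"delta_rot":[0,0,-0.002]},{"dp":[0.004,0.005,1.0],"delta_rot":[0,0,-0.002]}]'
python3 -m inch '[{"dp":[0,0,0.12],"delta_rot":[0,0,0]},{"dp":[0,0,0.22],"delta_rot":[0,0,0]},{"dp":[0,0,0.22],"delta_rot":[0,0,0]},{"dp":[0,0,0.22],"delta_rot":[0,0,0]},{"dp":[0,0,0.22],"delta_rot":[0,0,0]}]'
```

```text
time_s: 10.55
tcp_pos: [0.6276, -0.1905, 0.0288]
tool_rot: [0.851, 0.526, -0.001, -0.002]
force: [0.7, -0.5, 1.6]
gripper_width: 0.051
gripper_force: 0.0
time_s: 11.05
tcp_pos: [0.6294, -0.1913, 0.0096]
tool_rot: [0.851, 0.526, 0.0, 0.001]
force: [0.6, -0.7, 0.1]
gripper_width: 0.0512
gripper_force: 0.0
```

```bash
python3 -m inch '[{"dp":[0,0,0.015],"delta_rot":[0,0,0]},{"dp":[0,0,0.015],"delta_rot":[0,0,0]},{"dp":[0,0,0.015],"delta_rot":[0,0,0]},{"dp":[0,0,0.015],"delta_rot":[0,0,0]},{"dp":[0,0,0.015],"delta_rot":[0,0,0]},{"dp":[0,0,0.015],"delta_rot":[0,0,0]}]' 0 40
python3 -m inch '[{"dp":[0,0,-0.3],"delta_rot":[0,0,0]},{"dp":[0,0,-0.6],"delta_rot":[0,0,0]},{"dp":[0,0,-0.9],"delta_rot":[0,0,0]},{"dp":[0,0,-0.9],"delta_rot":[0,0,0]},{"dp":[0,0,-0.9],"delta_rot":[0,0,0]}]'
python3 -m inch '[{"dp":[0,0,0],"delta_rot":[0,0,0.173]},{"dp":[0,0,0],"delta_rot":[0,0,0.173]},{"dp":[0,0,0],"delta_rot":[0,0,0.173]},{"dp":[0,0,0],"delta_rot":[0,0,0.173]},{"dp":[0,0,0],"delta_rot":[0,0,0.173]},{"dp":[0,0,0],"delta_rot":[0,0,0.173]},{"dp":[0,0,0],"delta_rot":[0,0,0.173]},{"dp":[0,0,0],"delta_rot":[0,0,0.173]}]'
python3 -m inch '[{"dp":[0,0,0],"delta_rot":[0,0,0]},{"dp":[0,0,0],"delta_rot":[0,0,0]},{"dp":[0,0,0],"delta_rot":[0,0,0]}]'
python3 -c "
from h import *
go([.542,.1745,.097],1)"
```

```text
time_s: 11.65
tcp_pos: [0.6293, -0.1912, 0.0078]
tool_rot: [0.851, 0.526, 0.0, 0.0]
force: [0.3, 0.1, 2.9]
gripper_width: 0.023
gripper_force: 41.5
time_s: 12.15
tcp_pos: [0.629, -0.1911, 0.0975]
tool_rot: [0.851, 0.526, 0.0, 0.0]
force: [-0.2, -0.4, -0.9]
gripper_width: 0.023
gripper_force: 41.3
time_s: 12.95
tcp_pos: [0.6272, -0.1903, 0.0941]
tool_rot: [1.0, 0.008, -0.002, -0.001]
force: [-0.7, -0.0, 0.1]
gripper_width: 0.023
gripper_force: 41.2
time_s: 13.25
tcp_pos: [0.6284, -0.1908, 0.0962]
tool_rot: [1.0, 0.01, -0.001, -0.0]
force: [0.3, -0.1, -1.3]
gripper_width: 0.0228
gripper_force: 41.2
dp [-7.8750e-01 -3.6706e+00 -3.6000e-03] rot [-0.0001  0.0003  0.0005] q6 1.1 t 13.25
```

```bash
python3 -m inch '[{"dp":[-0.197,-0.917,0],"delta_rot":[0,0,0]},{"dp":[-0.197,-0.917,0],"delta_rot":[0,0,0]},{"dp":[-0.197,-0.917,0],"delta_rot":[0,0,0]}]'
python3 -m inch '[{"dp":[-0.197,-0.917,0],"delta_rot":[0,0,0]},{"dp":[-0.197,-0.917,0],"delta_rot":[0,0,0]},{"dp":[-0.197,-0.917,0],"delta_rot":[0,0,0]}]'
python3 -m inch '[{"dp":[-0.197,-0.917,0],"delta_rot":[0,0,0]},{"dp":[-0.197,-0.917,0],"delta_rot":[0,0,0]},{"dp":[-0.197,-0.917,0],"delta_rot":[0,0,0]}]'
python3 -m inch '[{"dp":[-0.197,-0.917,0],"delta_rot":[0,0,0]},{"dp":[-0.197,-0.917,0],"delta_rot":[0,0,0]},{"dp":[-0.197,-0.917,0],"delta_rot":[0,0,0]},{"dp":[-0.197,-0.917,0],"delta_rot":[0,0,0]},{"dp":[-0.197,-0.917,0],"delta_rot":[0,0,0]},{"dp":[-0.197,-0.917,0],"delta_rot":[0,0,0]}]'
python3 - <<'E'
from h import *
s=get_state(); im=get_image("wrist"); cv2.imwrite("pics/w8.png",im); T=wristT(s)
print(s["tcp_pos"],yaw(s))
for c in blobs(yellow(im),300):
    z=s["tcp_pos"][2]+.012 if abs(c[:,0,0].mean()-259)<15 else .026
    w=ray("wrist",c[:,0,:],z,T)[:,:2]
    print(c.mean(0).round(),"near x",w[:,0].min().round(4),[np.round(v,3) for v in cv2.minAreaRect((w*1000).astype(np.float32))])
go([.542,.1745,.04],1)
E
```

```text
time_s: 13.55
tcp_pos: [0.6054, -0.0952, 0.0962]
tool_rot: [1.0, 0.012, -0.002, -0.001]
force: [-0.1, 0.1, -0.6]
gripper_width: 0.0228
gripper_force: 41.2
time_s: 13.85
tcp_pos: [0.5842, -0.0047, 0.0967]
tool_rot: [1.0, 0.013, -0.001, -0.001]
force: [0.9, -0.6, -0.4]
gripper_width: 0.023
gripper_force: 41.2
time_s: 14.15
tcp_pos: [0.5632, 0.0859, 0.0971]
tool_rot: [1.0, 0.013, -0.0, -0.0]
force: [0.3, 0.1, -0.2]
gripper_width: 0.0226
gripper_force: 41.2
time_s: 14.75
tcp_pos: [0.5435, 0.1725, 0.0974]
tool_rot: [1.0, 0.009, 0.0, 0.0]
force: [0.3, 0.1, 0.2]
gripper_width: 0.0227
gripper_force: 41.2
[0.54346031 0.17250412 0.0973563 ] 1.0480578180393811
[[259. 261.]] near x 0.5205 [array([546.981, 172.587]), array([52.642, 24.114]), np.float64(1.304)]
[[336. 205.]] near x 0.5262 [array([545.392, 115.634]), array([38.002, 28.232]), np.float64(1.055)]
[[343. 107.]] near x 0.5971 [array([614.51 , 117.278]), array([34.744, 28.019]), np.float64(0.104)]
[[255. 106.]] near x 0.5976 [array([612.487, 175.488]), array([29.449, 15.159]), np.float64(2.769)]
[[431. 105.]] near x 0.5849 [array([615.96 ,  57.431]), array([62.104, 33.122]), np.float64(1.453)]
dp [-0.0131 -0.0192  0.5731] rot [ 0.     -0.      0.0001] q6 1.68 t 14.8
```

View pics/w8.png

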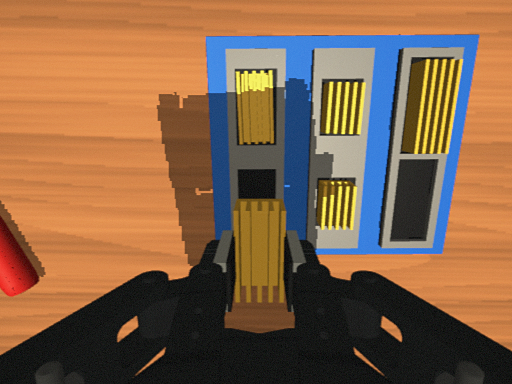

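The held medium sink is at (259,250), above the left (medium) row. The pocket's far edge is near v=169 and its sides near columns 238 and 276. Measuring again before lowering.

Run:
```python
from tray import *
im=cv2.imread("pics/w8.png").max(2); s=get_state(); T=wristT(s)
c=im[155:185,250:265].mean(1); r=im[178:192,225:290].mean(0)
v=155+np.interp(-60,-c,np.arange(30)) if 0 else 155+np.where(c<60)[0][0]
k=np.where(r<60)[0]; print(c.astype(int),r.astype(int)); l,rr=225+k[0],225+k[-1]; print(v,l,rr)
p=ray("wrist",[[257,v-.5],[l-.5,185],[rr+.5,185]],.011,T)[:,:2]*1000
print(p.round(1),"centre x",p[0,0]-27,"y",p[1:,1].mean(),"tcp",s["tcp_pos"])
```

```text
[91 91 90 91 91 90 90 90 91 91 91 91 93 93 43 20 20 19 22 22 22 22 20 19
 23 21 22 20 20 21] [120 122 121 122 113  90  91  91  89  89  91  92  77  37  20  18  19  20
  21  22  20  21  21  20  21  19  20  20  20  20  20  22  20  20  20  21
  22  20  21  21  19  23  20  19  22  20  19  21  20  18  46  79  91  91
  90  90  90  92  94 126 138 136 137 137 131]
169 238 275
[[568.9 174.7]
 [555.6 189.7]
 [556.1 160.1]] centre x 541.8594972248745 y 174.87255714765303 tcp [0.54333888 0.17261225 0.0973104 ]
```

```bash
python3 -m inch '[{"dp":[-0.027,-0.02,0.2],"delta_rot":[0,0,0]},{"dp":[-0.027,-0.02,0.4],"delta_rot":[0,0,0]},{"dp":[-0.027,-0.02,0.6],"delta_rot":[0,0,0]},{"dp":[-0.027,-0.02,0.6],"delta_rot":[0,0,0]},{"dp":[-0.027,-0.02,0.6],"delta_rot":[0,0,0]},{"dp":[-0.027,-0.02,0.6],"delta_rot":[0,0,0]}]'
python3 -m inch '[{"dp":[0,0,0.08],"delta_rot":[0,0,0]},{"dp":[0,0,0.15],"delta_rot":[0,0,0]},{"dp":[0,0,0.19],"delta_rot":[0,0,0]},{"dp":[0,0,0.22],"delta_rot":[0,0,0]},{"dp":[0,0,0.22],"delta_rot":[0,0,0]},{"dp":[0,0,0.22],"delta_rot":[0,0,0]},{"dp":[0,0,0.22],"delta_rot":[0,0,0]}]'
```

```text
time_s: 15.4
tcp_pos: [0.5412, 0.1758, 0.0387]
tool_rot: [1.0, 0.01, 0.001, -0.0]
force: [0.3, -0.7, -0.2]
gripper_width: 0.0229
gripper_force: 41.2
time_s: 16.1
tcp_pos: [0.5402, 0.176, 0.0156]
tool_rot: [1.0, 0.01, 0.0, -0.0]
force: [-0.7, 0.5, 0.1]
gripper_width: 0.023
gripper_force: 41.2
```

```bash
python3 -m inch '[{"dp":[0.004,0.013,0],"delta_rot":[0,0,0]},{"dp":[0.004,0.013,0.012],"delta_rot":[0,0,0]},{"dp":[0.004,0.013,0.012],"delta_rot":[0,0,0]},{"dp":[0.004,0.013,0.012],"delta_rot":[0,0,0]}]'
python3 -m inch '[{"dp":[0,0,0],"delta_rot":[0,0,0]},{"dp":[0,0,0],"delta_rot":[0,0,0]},{"dp":[0,0,0],"delta_rot":[0,0,0]},{"dp":[0,0,0],"delta_rot":[0,0,0]}]' 0.42
python3 -m inch '[{"dp":[0,0,-0.2],"delta_rot":[0,0,0]},{"dp":[0,0,-0.5],"delta_rot":[0,0,0]},{"dp":[0,0,-0.9],"delta_rot":[0,0,0]},{"dp":[0,0,-0.9],"delta_rot":[0,0,0]},{"dp":[0,0,-0.9],"delta_rot":[0,0,0]},{"dp":[0,0,-0.9],"delta_rot":[0,0,0]}]'
python3 - <<'E'
from h import *
s=get_state(); im=get_image("wrist"); cv2.imwrite("pics/w9.png",im); T=wristT(s)
for c in blobs(yellow(im),300):
    w=ray("wrist",c[:,0,:],.026,T)[:,:2]
    print(c.mean(0).round(),[np.round(v,3) for v in cv2.minAreaRect((w*1000).astype(np.float32))])
E
```

```text
time_s: 16.5
tcp_pos: [0.5404, 0.1747, 0.0141]
tool_rot: [1.0, 0.01, -0.0, 0.0]
force: [-0.4, 0.3, -0.3]
gripper_width: 0.0231
gripper_force: 41.2
time_s: 16.9
tcp_pos: [0.5405, 0.1747, 0.0142]
tool_rot: [1.0, 0.01, 0.0, -0.0]
force: [0.2, -0.6, 0.4]
gripper_width: 0.0363
gripper_force: 0.0
time_s: 17.5
tcp_pos: [0.5394, 0.1745, 0.1028]
tool_rot: [1.0, 0.01, -0.001, 0.0]
force: [-0.1, 0.7, -0.6]
gripper_width: 0.0355
gripper_force: 0.0
[[337. 197.]] [array([545.133, 115.642]), array([36.932, 28.322]), np.float64(1.167)]
[[259. 202.]] [array([542.772, 174.592]), array([51.295, 24.746]), np.float64(0.887)]
[[344. 101.]] [array([614.399, 117.465]), array([28.27, 34.65]), np.float64(89.83)]
[[258. 100.]] [array([613.454, 176.629]), array([48.363, 24.961]), np.float64(3.067)]
[[431. 100.]] [array([615.737,  57.384]), array([62.269, 33.076]), np.float64(1.34)]
```

View pics/w9.png

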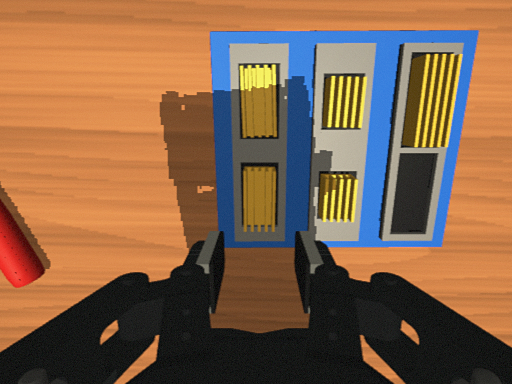

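Both sinks sit in their pockets, the medium at (259,202) and the short at (337,197), with gaps around them. The long row's free pocket is empty and the gripper is clear.

```bash
python3 -c "
from bench import *
print(hand_in())"
```

```text
the job is handed in; nothing more can be done
None
```

I placed the short and medium heatsinks fins up in their matching rows' empty pockets, left the long row's pocket empty, and handed the job in at about 17.5 s of the 51 s limit; no verdict came back.

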